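# Clamp a bearing housing in the cam-lock vice

### The job

A bearing housing lies loose on the bed of the green quick-action vice, whose sliding jaw has been left locked open. Swing the red-knobbed cam lever back to free the jaw, slide the jaw up until it has pushed the housing fully home in the fixed vee jaw and no gap is left, then swing the lever fully forward to lock the jaw. Keep the housing flat on the bed and do not disturb the grease pot, the caliper or the yellow screwdriver.

Things in the scene. Friction and masses are not known exactly. Their poses are not given: they have to be found in the camera images.
- vice: Green low bench vice, bolted down, 340 mm long, 130 mm wide; bed top 22 mm above the bench. Origin: centre of the bed's underside. Its x axis runs along the slide towards the fixed vee jaw, z up, y to the side where the cam lever is. The fixed jaw (top 58 to 64 mm above the bench) stands at x = +105 to +166 mm. The bed and the steel vee faces are ground and oiled (friction about 0.2).
- seat (a point): Point on the bed top where the housing's axis stands when it is home in the fixed vee jaw (vice x = +50 mm, y = 0, 22 mm above the bench).
- jaw (a joint): Travel of the sliding vee jaw along the vice's x, in m: 0 = fully back, 0.075 = far end of the slide; with the housing home between the vees it stops at about 0.060. When free it needs about 5 N, plus 2 to 3 N when it pushes the housing. When locked a brake shoe holds it against pushes up to about 35 N.
- jaw_back (a point): Centre of the black push pad on the upright back face of the sliding jaw, 46 mm above the bench; moves with the jaw. The pad is 60 mm wide and 26 mm high, its face looks along the vice's -x; the jaw's carriage is 94 mm wide there, its top 67 to 74 mm above the bench. Behind it the bed is bare.
- lever (a joint): Angle of the cam lever in rad. 0 = free (end stop): it leans 35 degrees from upright, away from the fixed jaw. 1.22 = locked (end stop): it leans 35 degrees from upright towards the fixed jaw. The cam grips from about 0.3 and goes over centre at 1.12. The lever stays where it is left; pushed squarely near the knob it takes 2 to 3 N, up to 12 N while the cam grips.
- lever_knob (a point): Centre of the red ball knob (28 mm diameter) at the end of the lever, 90 mm from the pivot. The lever is a smooth round steel bar of 10 mm diameter; it swings in the upright plane along the vice's x axis, at vice y = +66 mm.
- lever_pivot (a point): The lever's pivot, 48 mm above the bench; moves with the jaw.
- housing: Dark grey cast bearing housing, lying flange down on the bed between the jaws: round flange 151 mm in diameter and 17 mm thick, narrower body above it to 61 mm, about 0.95 kg. Origin: centre of the flange's underside; z up.
- grease_pot: White grease pot with a red lid, 64 mm diameter, 62 mm high, a bystander. Origin: centre of its underside.
- caliper: Steel caliper lying flat, 60 x 200 x 8 mm, a bystander. Origin: centre of its underside.
- screwdriver_0: Screwdriver with a yellow handle lying flat, 185 mm long, a bystander. Origin: centre of its underside.

How it is judged:
By the outcome, as a careful person would: the job done as asked, in the order asked, and still so for the second after the job is handed in, with the robot touching nothing.
It also fails if it takes over 48 s, if anything falls off the work surface, if the arm or the gripper's body presses on something with over 40 N, if the wrist force passes 120 N, or if a joint passes its speed limit or range.

### The arm

A 6-joint arm with a two-finger parallel gripper is mounted at the origin on the work surface; the furniture and walls round the work are solid. World frame = base frame: x ahead of the robot, y to its left, z up, the work surface at z = 0. Lengths are in m, angles in rad, forces in N, time in s.
With the tool pointing down it reaches from about 0.25 to 0.725 m from the base axis. Payload 4 kg.
Tool frame: the origin (TCP) lies midway between the tips of the shut fingers; the grasp point (between the pads) lies 19 mm behind it; z points along the fingers, y is the direction in which the jaws open and shut (so a half turn about z gives the same grasp; the last joint's range is limited). The gripper opens to 85 mm and grips with 20 to 120 N. Pads are 22 mm wide; open, the fingers measure 114 mm over their backs; the gripper's body (76 mm by 85 mm) begins 54 mm behind the grasp point. The pads swing forward as they close: fully open they stand 13 mm farther back than shut.
Start: joints at [0, 0.241, 0.005, 1.335, 0, 1.571], TCP at [0.5, -0, 0.231] pointing down, gripper open.
Joint ranges: [-2.72, 2.72], [-1.05, 1.87], [-1.09, 1.28], [-1.99, 2.15], [-1.42, 1.44], [-3.14, 3.14]. Speed limits (rad/s): [2.79, 2.79, 3.14, 3.14, 3.14, 3.14].

### API

Orientations are given as a unit quaternion [x, y, z, w].
In Python, from workcell import get_obs, camera, camera_model, job_done, masks_of gives the robot as it stands.
- The arm moves only by the tool jog_arm, never from a script. Its argument "deltas" is a list that holds one entry, the list of rows, each a list of 7 numbers: the shift along the tool's x, y, z in mm, then the turn, a rotation vector about the tool's x, y, z in degrees, then the finger opening in mm, from 0 to 85.4. A call has 1 to 5 rows; each row shifts and turns the pose as measured when the row begins, along the tool's axes as they then stand; what a row does not reach is not made up. A row lasts 1/10 s, in which the tool goes at most 50 mm and 8.59 degrees, less where a joint would pass 70% of its speed; a pose out of reach is approached as far as the arm can. A call with a gripper value outside its range is refused whole. The fingers move at their own pace and stop on an object; the grip force is fixed at half the most. Time passes only in rows, so rows that do not move let the fingers close. It gives the time, the measured TCP pose, the force and the opening at its end, in the units of the state.
- get_obs(): the state, without advancing time (a new reading comes with each control period).
- camera(name): name is "scene" or "side" or "wrist"; returns the picture (420x560x3 uint8, red, green, blue); there is no depth.
- camera_model(name): a dict with "fovy" (degrees; the focal length in pixels is half the picture's height over the tangent of half this angle, whatever the lens; pixels are square), "cx", "cy" (the principal point, pixels), "k1" (the pictures are not rectified: a ray, as slopes to the right and down, at radius r is drawn at 1 + k1 r^2 times it, then the intrinsics apply), "pose" (4x4, takes a point from camera to world coordinates); the wrist camera has in their place "T_tool_cam" (4x4, takes a point from camera to tool coordinates, whose origin is the TCP and whose axes are the flange's). Camera axes: x right, y down, z forward; pixel columns grow to the right and rows downward; lengths in m; the calibration is good to about 2 mm. A picture is of the moment at which its call begins: read the wrist's pose just before it. camera_model takes no time and is no camera call.
- job_done(): hands the job in, once; it reports no verdict.
Trained networks look in the newest picture that a camera, given by its name, has taken for a name from the list of things; names that differ only in an ending like _2 or _b are one class to them, and where a whole thing is asked for, a point or a joint stands for the part that bears it (a point fixed in the world has none). Each returns a list of dicts, best first, with "conf" (0 to 1); they miss things now and then, are a little off and sometimes report something else, mostly with a low value. They report only what shows in the picture. A call takes as long as a camera call.
- masks_of(target, camera): "pixels" (420x560 bool, what is visible of it) and "at" ([column, row] in pixels, amid what is visible of it).
The state is a dict: "clock": time; "joint_pos": joint angles; "joint_vel": joint speeds; "tau": joint torques, N m; "eef_pos": TCP position; "tool_rot": TCP orientation; "ft_force": force on the tool from outside, world axes, zero at the start; "ft_torque": the same for the moment, N m; "grip_width": finger opening in m.
Only numpy, scipy, OpenCV 4.12 (cv2) and the standard library are available. Lean on these libraries where they do the work, as an engineer would, in place of code of your own. Each camera call takes 0.05 s, during which the arm holds its last target. There are 200 camera calls.

## Working session

There is one attempt and no reset: what is moved stays moved. The work goes in short steps, Python scripts to look and compute and a tool call to move; the robot and the scene stay as the last step left them, time stands still between calls to the robot, and variables do not carry over. Pictures are saved under pics/ and viewed, about 8 in all and at most 12, crops included, and the job is handed in when it is done.

Besides the shell and the picture viewer there is one more tool, called as name([rows], argument=value, ...), one row to a line, values as JSON. jog_arm: Moves the arm, as the interface text tells. Its arguments: {"type":"object","properties":{"deltas":{"type":"array"}},"required":["deltas"]}

```bash
mkdir -p pics
cat > h.py <<'E'
import numpy as np, cv2
from scipy.spatial.transform import Rotation as R
from workcell import get_obs, camera, camera_model, job_done, masks_of
def save(im,n): cv2.imwrite('pics/'+n+'.png',cv2.cvtColor(im,cv2.COLOR_RGB2BGR))
def K(m):
    f=210/np.tan(np.radians(m['fovy'])/2); return np.array([[f,0,m['cx']],[0,f,m['cy']],[0,0,1.]])
def pose(n,o=None):
    m=camera_model(n)
    if 'pose' in m: return m,np.array(m['pose'])
    T=np.eye(4);T[:3,:3]=R.from_quat(o['tool_rot']).as_matrix();T[:3,3]=o['eef_pos']
    return m,T@np.array(m['T_tool_cam'])
def unproj(n,px,z,o=None):
    m,T=pose(n,o); px=np.array(px,float).reshape(-1,1,2)
    r=cv2.undistortPoints(px,K(m),np.array([m['k1'],0,0,0.]))[:,0]
    d=np.c_[r,np.ones(len(r))]@T[:3,:3].T; c=T[:3,3]
    return c+d*((z-c[2])/d[:,2])[:,None]
def proj(n,P,o=None):
    m,T=pose(n,o); p=(np.atleast_2d(P)-T[:3,3])@T[:3,:3]
    return cv2.projectPoints(p,np.zeros(3),np.zeros(3),K(m),np.array([m['k1'],0,0,0.]))[0][:,0]
def tri(obs):
    A=np.zeros((3,3));b=np.zeros(3)
    for n,px,o in obs:
        m,T=pose(n,o);p=unproj(n,px,-1.,o)[0]-T[:3,3];p/=np.linalg.norm(p);M=np.eye(3)-np.outer(p,p);A+=M;b+=M@T[:3,3]
    X=np.linalg.solve(A,b); return X
E
python3 - <<'E'
from h import *
ims={}
for c in ('scene','side'):
    im=camera(c);save(im,c+'0')
    for t in ('vice','jaw_back','lever_knob','lever','housing','grease_pot','caliper','screwdriver_0'):
        for d in masks_of(t,c)[:2]: 
            print(c,t,round(d['conf'],2),np.round(d['at']),d['pixels'].sum())
    m=camera_model(c);print(np.round(m['pose'],3).tolist(),m['fovy'],m['k1'])
o=get_obs();print(o['clock'],o['ft_force'])
E
```

```text
scene vice 0.64 [300. 269.] 6247
scene jaw_back 0.86 [291. 275.] 2657
scene lever_knob 0.62 [270. 256.] 286
scene lever 0.82 [267. 254.] 386
scene lever 0.46 [299. 272.] 6064
scene housing 0.87 [307. 226.] 2755
scene grease_pot 0.82 [267. 139.] 601
scene caliper 0.62 [253. 362.] 1044
scene caliper 0.37 [269. 252.] 331
scene screwdriver_0 0.64 [176. 300.] 572
scene screwdriver_0 0.45 [267. 250.] 321
[[0.946, 0.249, -0.206, 0.636], [0.323, -0.75, 0.578, -0.565], [-0.011, -0.613, -0.79, 0.829], [0.0, 0.0, 0.0, 1.0]] 52.53849813971025 -0.023113229092466506
side vice 0.64 [249. 208.] 1091
side jaw_back 0.61 [252. 204.] 1014
side lever_knob 0.24 [253. 205.] 1138
side lever 0.62 [283. 190.] 82
side lever 0.55 [277. 195.] 151
side housing 0.7 [248. 223.] 444
side housing 0.27 [252. 206.] 1091
side grease_pot 0.35 [256. 202.] 1036
side caliper 0.6 [254. 202.] 1055
side caliper 0.54 [261. 190.] 145
side screwdriver_0 0.53 [275. 193.] 119
side screwdriver_0 0.47 [305. 191.] 7
[[-0.997, -0.041, 0.062, 0.361], [-0.074, 0.453, -0.888, 0.892], [0.008, -0.89, -0.455, 0.577], [0.0, 0.0, 0.0, 1.0]] 55.836627051819775 -0.0008465685265937417
0.9 [-0.22642053 -0.06791502 -1.53414624]
```

View pics/scene0.png

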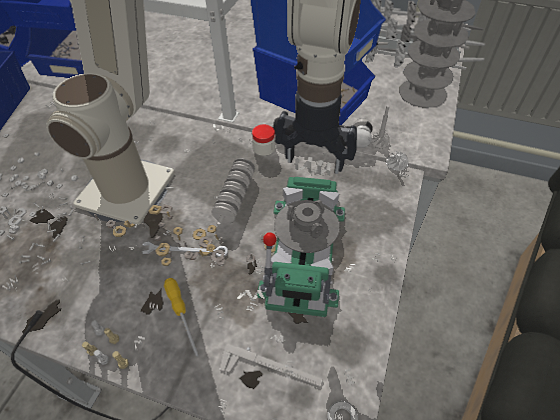

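View pics/side0.png

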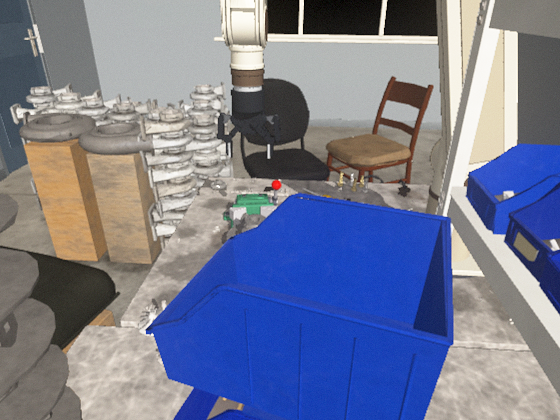

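The scene view shows the vice with its fixed jaw at (315,183), the housing at (308,215), the sliding jaw at (300,280) and the knob at (270,239). The lever is on the robot's side. The side view shows the knob at (277,185), with a blue bin hiding most of the vice.

Run:
```python
from h import *
o=get_obs(); w=camera('wrist'); s=camera('scene'); d=camera('side'); save(w,'w0')
def red(im,x0,x1,y0,y1):
    h=im.astype(int); m=(h[...,0]>110)&(h[...,0]>2.2*h[...,1])&(h[...,0]>2.2*h[...,2]); y,x=np.nonzero(m[y0:y1,x0:x1]); return [(x.min()+x.max())/2+x0,(y.min()+y.max())/2+y0],len(x)
a,b=red(s,255,285,225,255),red(d,262,292,170,200);print(a,b)
X=tri([('scene',a[0],None),('side',b[0],None)]);print('knob',X,proj('scene',X),proj('side',X))
for z in (.1217,): print(unproj('scene',a[0],z))
c=s[165:325,240:370]; c=cv2.resize(c,None,fx=4.6,fy=3.7*1.0,interpolation=cv2.INTER_CUBIC); c=cv2.resize(s[165:325,240:370],None,fx=3.7,fy=3.7,interpolation=cv2.INTER_CUBIC);save(np.hstack([c]),'c0')
for t in ('grease_pot','caliper','screwdriver_0'):
    for n in ('scene',):
        for e in masks_of(t,n)[:1]:
            y,x=np.nonzero(e['pixels']); P=unproj(n,np.c_[x,y],{'grease_pot':.062}.get(t,.008)); print(t,P.min(0),P.max(0))
```

```text
([np.float64(269.0), np.float64(239.0)], 128) ([np.float64(276.0), np.float64(184.5)], 71)
knob [ 0.44537506 -0.11132903  0.12341931] [[269.12655594 239.02918606]] [[276.0926601  184.48344307]]
[[ 0.44464427 -0.1102374   0.1217    ]]
grease_pot [0.2615339  0.16891711 0.062     ] [0.34251882 0.28646065 0.062     ]
caliper [ 0.3897548  -0.20691637  0.008     ] [0.60718048 0.18787085 0.008     ]
screwdriver_0 [ 0.23646708 -0.33415785  0.008     ] [ 0.36611837 -0.2027718   0.008     ]
```

View pics/c0.png

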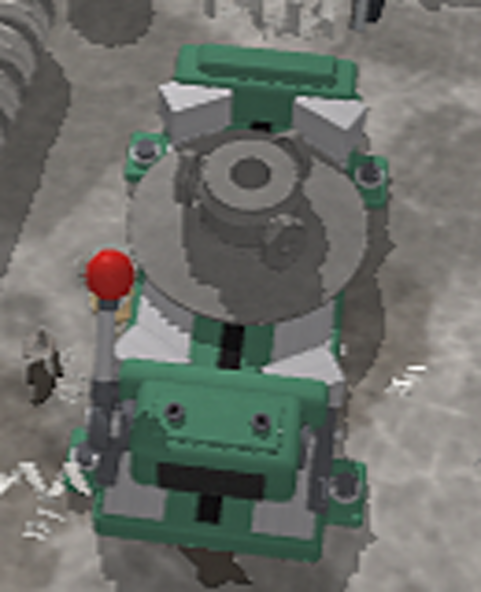

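View pics/w0.png

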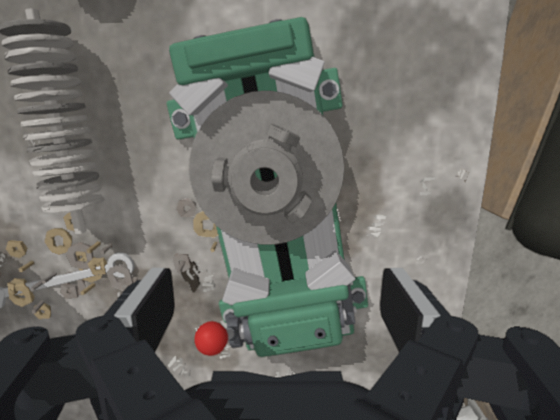

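Run:
```python
from h import *
o=get_obs()
sl=unproj('wrist',[[249,84],[286,275]],.018,o)
e=unproj('wrist',[[180,119],[329,89]],.02,o)
k=unproj('wrist',[[210,338]],.1217,o)[0]
fj=unproj('wrist',[[172,44],[309,18]],.062,o)
fl=unproj('wrist',[[190,170],[345,165],[265,242],[268,92]],.039,o)
print('slot',sl,'ears',e,'knob',k,'fj',fj,'flange',fl,sep='\n')
ang=lambda v:np.degrees(np.arctan2(v[1],v[0]))
print(ang(sl[0]-sl[1]),ang(e[0]-e[1])-90,ang(fj[0]-fj[1])-90)
m,T=pose('wrist',o);print(np.round(np.array(m['T_tool_cam']),3).tolist())
for t in ('jaw_back','housing'):
    for d in masks_of(t,'wrist')[:1]:
        y,x=np.nonzero(d['pixels']);print(t,d['conf'],d['at'],x.min(),x.max(),y.min(),y.max())
# caliper, red-lid
s=camera('scene'); print(unproj('scene',[[225,365],[322,384],[240,350]],.004)); print(unproj('scene',[[263,132]],.062),unproj('scene',[[172,285],[197,353]],.008))
# sliding jaw carriage corners and pad in scene
f=lambda c:(240+c[0]/3.7,165+c[1]/3.7)
print('pad',unproj('scene',[f((212,480))],.046),'jaw top back',unproj('scene',[f((135,452)),f((295,465))],.067))
print(o['tool_rot'])
```

```text
slot
[[ 0.47442485  0.09439825  0.018     ]
 [ 0.51164969 -0.10629972  0.018     ]]
ears
[[0.40634689 0.06191163 0.02      ]
 [0.55103113 0.08992307 0.02      ]]
knob
[ 0.44532054 -0.1133881   0.1217    ]
fj
[[0.4147247  0.12345727 0.062     ]
 [0.52698504 0.14279452 0.062     ]]
flange
[[ 0.41783873  0.01465047  0.039     ]
 [ 0.5663676   0.01967067  0.039     ]
 [ 0.48936355 -0.0589787   0.039     ]
 [ 0.49310639  0.08605976  0.039     ]]
100.50763753859614 -259.04286928562647 -260.2265037463949
[[0.002, -0.961, -0.277, 0.071], [1.0, 0.002, 0.0, 0.001], [0.0, -0.277, 0.961, -0.142], [0.0, 0.0, 0.0, 1.0]]
jaw_back 0.63 [282.3, 313.2] 194 356 250 357
housing 0.59 [262.0, 163.8] 189 344 90 243
[[ 0.43315987 -0.34121733  0.004     ]
 [ 0.62085066 -0.31562885  0.004     ]
 [ 0.4494715  -0.30427726  0.004     ]]
[[0.29321642 0.25378495 0.062     ]] [[ 0.2546125  -0.21908188  0.008     ]
 [ 0.37250387 -0.33835241  0.008     ]]
pad [[ 0.52609801 -0.17336574  0.046     ]] jaw top back [[ 0.48428645 -0.18106729  0.067     ]
 [ 0.56877489 -0.16109398  0.067     ]]
[7.07114081e-01 7.07099480e-01 3.17564466e-06 2.39026032e-05]
```

The wrist view shows the vice clearly, with the knob at (210,338) and the slot running from (249,84) to (286,275). From this I get:

| Item | Value |
|---|---|
| Vice yaw | about 100.4° |
| Vice centre | about (0.498, -0.031) |
| Knob | (0.445, -0.112, 0.122) |
| Pad, vice x | about -145 mm |

The two cameras agree on the knob, and its height matches the locked lever position. I'll turn the tool to line up with the vice and move to just in front of the knob.

jog_arm([
  [[0,0,0,0,0,-5.2,0],[0,0,0,0,0,-5.2,0],[-22,-25,0,0,0,0,0],[-22,-25,0,0,0,0,0],[-22,-25,0,0,0,0,0]],
])

```text
clock: 1.85
eef_pos: [0.4399, -0.0783, 0.2306]
tool_rot: [0.634, 0.773, 0.001, 0.0]
ft_force: [-0.3, -0.4, 0.3]
grip_width: 0.0121
```

jog_arm([
  [[0,0,30,0,0,0.4,0],[0,0,30,0,0,0.4,0],[0,0,30,0,0,0,0],[0,0,26,0,0,0,0]],
])

```text
clock: 2.25
eef_pos: [0.4421, -0.0829, 0.1168]
tool_rot: [0.643, 0.766, 0.004, 0.007]
ft_force: [1.0, -1.0, -0.3]
grip_width: 0.0001
```

Run:
```python
from h import *
w=camera('wrist'); s=camera('scene'); save(np.hstack([cv2.resize(w,(400,300)),cv2.resize(s[150:330,200:380],(300,300))]),'a1');o=get_obs();print(o['eef_pos'],o['ft_force'],o['grip_width'])
```

```text
[ 0.43931277 -0.08227084  0.11481319] [-0.174122    0.31934389  0.53595405] -0.0003359381674746035
```

View pics/a1.png

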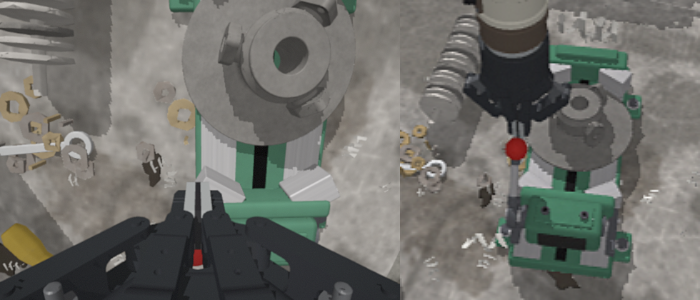

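The fingers stand squarely in front of the knob, with its red edge just visible behind them. Now I'll swing the lever back along its arc.

jog_arm([
  [[-12,0,0,0,0,0,0],[-13,0,-6,0,0,0,0],[-13,0,-5,0,0,0,0],[-13,0,-3,0,0,0,0],[-12,0,-1,0,0,0,0]],
])

```text
clock: 2.85
eef_pos: [0.4489, -0.1322, 0.1339]
tool_rot: [0.638, 0.77, 0.014, -0.009]
ft_force: [-2.2, 6.2, 3.4]
grip_width: -0.0
```

jog_arm([
  [[-14,0,0,0,0,0,0],[-14,0,0,0,0,0,0],[-14,0,4,0,0,0,0],[-13,0,7,0,0,0,0],[-10,0,7,0,0,0,0]],
])

```text
clock: 3.35
eef_pos: [0.4642, -0.1952, 0.121]
tool_rot: [0.636, 0.771, 0.021, -0.01]
ft_force: [-12.4, 36.9, 36.7]
grip_width: -0.0001
```

jog_arm([
  [[10,0,-6,0,0,0,0],[10,0,-10,0,0,0,0],[0,0,-25,0,0,0,0],[0,0,-25,0,0,0,0],[0,0,0,0,0,0,0]],
])

```text
clock: 3.85
eef_pos: [0.4606, -0.1818, 0.1896]
tool_rot: [0.637, 0.77, 0.02, -0.008]
ft_force: [0.1, 0.9, 0.6]
grip_width: -0.0001
```

```bash
cat >> h.py <<'E'
C=np.array([.498,-.031]);ax=np.array([-.1805,.9836]);ay=np.array([-.9836,-.1805])
def vx(P): d=np.asarray(P)[:2]-C; return np.round(1000*np.array([d@ax,d@ay]),1)
def red(im,x0,x1,y0,y1):
    h=im.astype(int); m=(h[...,0]>110)&(h[...,0]>2.2*h[...,1])&(h[...,0]>2.2*h[...,2]); y,x=np.nonzero(m[y0:y1,x0:x1]); return [(x.min()+x.max())/2+x0,(y.min()+y.max())/2+y0]
E
python3 - <<'E'
from h import *
s=camera('scene');o=get_obs();a=red(s,235,300,220,310);k=unproj('scene',a,.1217)[0];print(a,k,vx(k))
print(o['eef_pos'],vx(o['eef_pos']),R.from_quat(o['tool_rot']).as_matrix().round(3).tolist(),o['ft_force'])
f=lambda c:(240+c[0]/3.7,165+c[1]/3.7)
save(cv2.resize(s[165:325,220:380],(600,600),interpolation=cv2.INTER_CUBIC),'a2')
E
```

```text
[np.float64(259.5), np.float64(286.5)] [ 0.46458441 -0.21739915  0.1217    ] [-177.3   66.5]
[ 0.45987217 -0.18145873  0.18803163] [-141.1   64.7] [[-0.188, 0.982, 0.011], [0.981, 0.187, 0.041], [0.039, 0.018, -0.999]] [ 1.02995049 -0.21469473 -0.30842521]
```

View pics/a2.png

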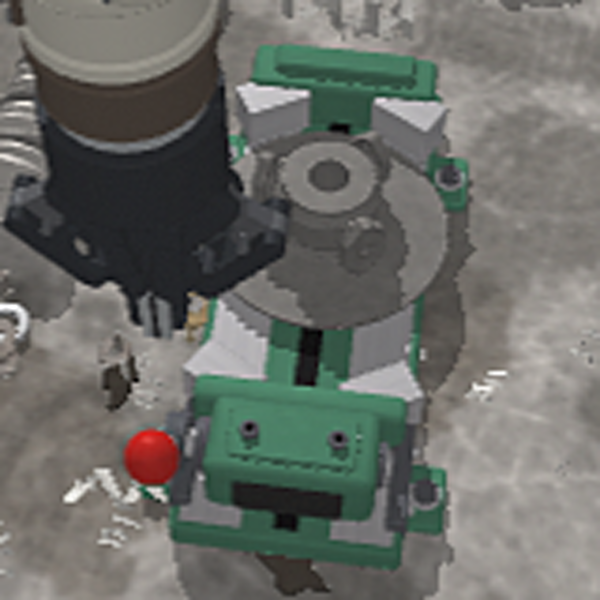

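The lever is fully back: the knob is now at vice x -177 mm, a swing of 106 mm against 103 mm expected. Next I'll go behind the push pad, rolling the tool 15° so its linkage stays clear of the knob.

jog_arm([
  [[0,0,0,0,-2.2,0,0],[-10,24,0,0,0,0,0],[-10,24,0,0,0,0,0],[-10,24,0,7.5,0,0,0],[0,0,0,7.5,0,0,0]],
])

```text
clock: 4.4
eef_pos: [0.5291, -0.199, 0.185]
tool_rot: [0.634, 0.762, -0.1, -0.082]
ft_force: [0.4, 0.1, 0.2]
grip_width: -0.0002
```

Run:
```python
from h import *
s=camera('scene');o=get_obs()
print(o['eef_pos'],vx(o['eef_pos']),R.from_quat(o['tool_rot']).as_matrix().round(3).tolist())
# dark pad in scene: unproject pixel centre from a2 crop
p=lambda c:(220+c[0]*160/600,165+c[1]*160/600)
for c in ((286,498),(232,495),(342,503)): q=unproj('scene',[p(c)],.046)[0];print(vx(q))
```

```text
[ 0.52895139 -0.197145    0.17906407] [-169.    -0.5] [[-0.185, 0.946, -0.267], [0.983, 0.179, -0.046], [0.004, -0.271, -0.963]]
[-152.3   -0.7]
[-154.6   28.5]
[-150.9  -31. ]
```

jog_arm([
  [[-14,8,0,0,0,0,0],[0,9,33,0,0,0,0],[0,9,33,0,0,0,0],[0,9,33,0,0,0,0],[0,6,24,0,0,0,0]],
])

```text
clock: 4.95
eef_pos: [0.541, -0.2101, 0.0384]
tool_rot: [0.631, 0.764, -0.104, -0.088]
ft_force: [-0.9, -0.5, 0.5]
grip_width: -0.0004
```

Run:
```python
from h import *
s=camera('scene');o=get_obs()
print(o['eef_pos'],vx(o['eef_pos']),o['ft_force'],R.from_quat(o['tool_rot']).as_matrix().round(3).tolist())
save(cv2.resize(s[165:325,220:380],(600,600),interpolation=cv2.INTER_CUBIC),'a3')
```

```text
[ 0.53842748 -0.20929275  0.03431575] [-182.7   -7.6] [-1.37296684  0.51631562 -2.5817074 ] [[-0.189, 0.944, -0.272], [0.982, 0.183, -0.047], [0.006, -0.276, -0.961]]
```

View pics/a3.png

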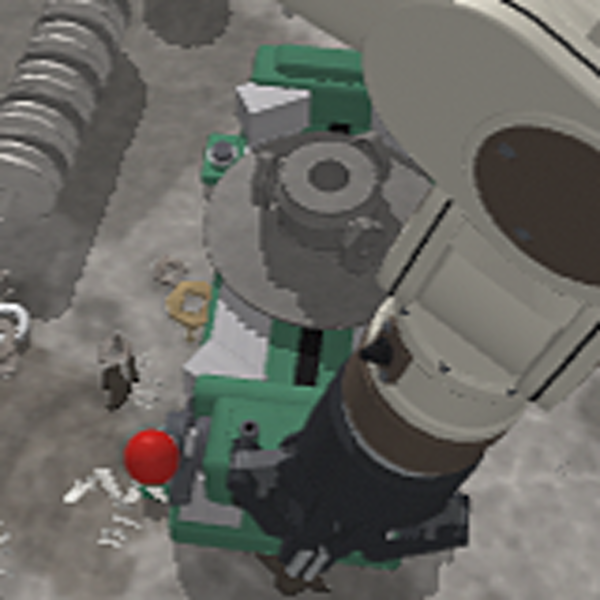

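The fingers are behind the pad and the linkage is clear of the knob, which is at (150,457) in the crop. Now I'll push the jaw forward.

jog_arm([
  [[8,-1,-4,0,0,0,0],[8,0,0,0,0,0,0],[8,0,0,0,0,0,0],[8,0,0,0,0,0,0],[8,0,0,0,0,0,0]],
])

```text
clock: 5.5
eef_pos: [0.531, -0.1739, 0.0409]
tool_rot: [0.632, 0.763, -0.11, -0.085]
ft_force: [-0.8, -5.4, -4.5]
grip_width: 0.0001
```

jog_arm([
  [[8,0,0,0,0,0,0],[8,0,0,0,0,0,0],[8,0,0,0,0,0,0],[6,0,0,0,0,0,0]],
])

```text
clock: 5.9
eef_pos: [0.5282, -0.1482, 0.0466]
tool_rot: [0.633, 0.763, -0.112, -0.076]
ft_force: [-0.0, -5.8, -3.6]
grip_width: 0.0003
```

jog_arm([
  [[5,1,3,0,0,0,0],[5,1,3,0,0,0,0],[4,0,1,0,0,0,0]],
])

```text
clock: 6.2
eef_pos: [0.5281, -0.1386, 0.0452]
tool_rot: [0.633, 0.762, -0.114, -0.068]
ft_force: [0.3, -7.9, -6.8]
grip_width: -0.0001
```

jog_arm([
  [[4,0,1,0,0,0,0],[4,0,1,0,0,0,0],[4,0,1,0,0,0,0]],
])

```text
clock: 6.5
eef_pos: [0.527, -0.1324, 0.0454]
tool_rot: [0.634, 0.762, -0.118, -0.061]
ft_force: [-0.1, -8.6, -1.5]
grip_width: 0.0001
```

jog_arm([
  [[5,0,1,0,0,0,0],[5,0,1,0,0,0,0],[5,0,1,0,0,0,0]],
])

```text
clock: 6.8
eef_pos: [0.5268, -0.131, 0.0458]
tool_rot: [0.636, 0.76, -0.126, -0.047]
ft_force: [0.1, -17.0, -4.0]
grip_width: 0.0001
```

Run:
```python
from h import *
s=camera('scene');d=camera('side');w=camera('wrist');o=get_obs()
print(o['eef_pos'],vx(o['eef_pos']),o['ft_force'],R.from_quat(o['tool_rot']).as_matrix().round(3).tolist())
a=red(s,235,300,200,310);k=unproj('scene',a,.1217)[0];print(a,vx(k))
save(np.hstack([cv2.resize(s[165:325,220:380],(400,400),interpolation=cv2.INTER_CUBIC),cv2.resize(w,(400,400))]),'a4')
```

```text
[ 0.52683581 -0.13094578  0.04579856] [-103.5  -10.3] [  0.38049729 -16.81127132  -4.87977455] [[-0.186, 0.955, -0.233], [0.979, 0.159, -0.132], [-0.089, -0.252, -0.964]]
[np.float64(266.0), np.float64(257.5)] [-112.6   65.3]
```

View pics/a4.png

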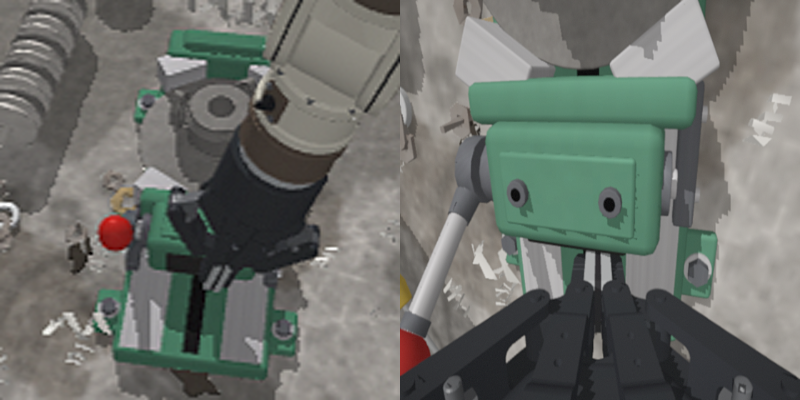

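jog_arm([
  [[7,0,0,0,0,0,0],[7,0,0,0,0,0,0]],
])

```text
clock: 7.15
eef_pos: [0.5268, -0.1309, 0.0463]
tool_rot: [0.639, 0.757, -0.135, -0.036]
ft_force: [2.8, -24.0, -9.5]
grip_width: 0.0
```

Pushing with 24 N gave no more movement, so the jaw is home after about 60 mm of travel, as specified. I'll back off and lift out.

jog_arm([
  [[-8,0,-1,0,0,0,0],[-10,0,-1,0,3,0,0],[-8,0,0,0,4,0,0],[0,-8,-30,0,0,0,0],[0,-8,-30,0,0,0,0]],
])

```text
clock: 7.65
eef_pos: [0.5311, -0.1534, 0.1155]
tool_rot: [0.645, 0.753, -0.091, -0.085]
ft_force: [0.1, 0.2, 0.4]
grip_width: -0.0
```

jog_arm([
  [[0,-9,-33,0,0,0,0],[0,-9,-33,-7.5,0,0,0],[0,0,0,-7,0,0,0],[0,0,0,0,0,0,0]],
])

```text
clock: 8.05
eef_pos: [0.5326, -0.1504, 0.1899]
tool_rot: [0.65, 0.76, 0.011, -0.001]
ft_force: [-0.4, -0.0, -1.0]
grip_width: 0.0002
```

Run:
```python
from h import *
s=camera('scene');d=camera('side');w=camera('wrist');o=get_obs()
print(o['clock'],o['eef_pos'],vx(o['eef_pos']),o['ft_force'],R.from_quat(o['tool_rot']).as_matrix().round(3).tolist())
a=red(s,235,300,200,310);k=unproj('scene',a,.1217)[0];print(a,vx(k))
try:
    a=red(w,0,560,0,420);print(a,vx(unproj('wrist',a,.1217,o)[0]))
except Exception as e: print(e)
save(np.hstack([cv2.resize(s[165:325,220:380],(400,400),interpolation=cv2.INTER_CUBIC),cv2.resize(w,(400,300))[0:300] if 0 else cv2.resize(w,(400,400))]),'a5')
```

```text
8.2 [ 0.53818313 -0.15139805  0.19122642] [-125.7  -17.8] [ 0.23689519 -0.32133617  0.38668799] [[-0.157, 0.987, 0.016], [0.988, 0.157, 0.016], [0.013, 0.019, -1.0]]
[np.float64(266.0), np.float64(257.5)] [-112.6   65.3]
[np.float64(139.5), np.float64(212.0)] [-113.9   65.6]
```

View pics/a5.png

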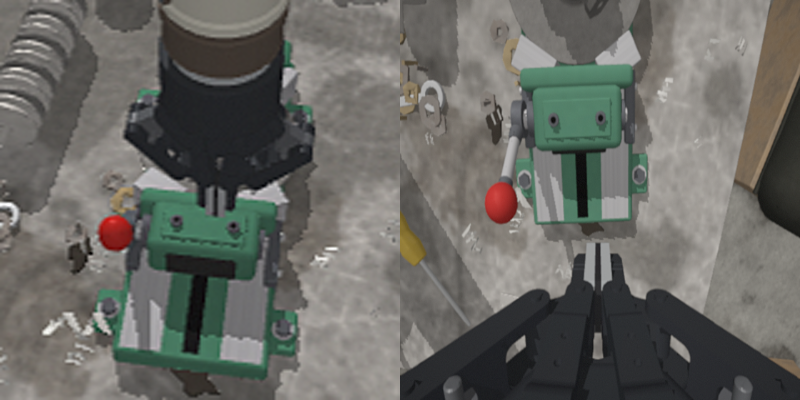

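jog_arm([
  [[-9,-28,0,0,0,-1.4,0],[-9,-28,0,0,0,0,0],[-8,-27,0,0,0,0,0],[0,0,35,0,0,0,0],[0,0,35,0,0,0,0]],
])

```text
clock: 8.7
eef_pos: [0.4739, -0.1931, 0.1235]
tool_rot: [0.637, 0.771, 0.013, 0.006]
ft_force: [0.3, -0.9, 0.1]
grip_width: 0.0002
```

Run:
```python
from h import *
o=get_obs()
print(o['clock'],o['eef_pos'],vx(o['eef_pos']),o['ft_force'],R.from_quat(o['tool_rot']).as_matrix().round(3).tolist())
```

```text
8.7 [ 0.47386537 -0.19305818  0.12353808] [-155.   53.] [ 0.31489383 -0.90468043  0.1275947 ] [[-0.189, 0.982, 0.025], [0.982, 0.188, 0.012], [0.007, 0.027, -1.0]]
```

jog_arm([
  [[0,-12,6,0,0,0,0],[8,-1,3,0,0,0,0],[10,0,0,0,0,0,0],[12,0,-5,0,0,0,0],[12,0,-5,0,0,0,0]],
])

```text
clock: 9.2
eef_pos: [0.4581, -0.155, 0.1208]
tool_rot: [0.637, 0.771, 0.008, 0.004]
ft_force: [-0.8, -4.4, 0.3]
grip_width: 0.0001
```

jog_arm([
  [[13,-2,-5,0,0,0,0],[13,-2,-3,0,0,0,0],[13,0,-2,0,0,0,0],[13,0,0,0,0,0,0]],
])

```text
clock: 9.6
eef_pos: [0.4494, -0.1064, 0.1356]
tool_rot: [0.637, 0.771, 0.005, 0.013]
ft_force: [2.4, -9.8, -2.5]
grip_width: 0.0002
```

jog_arm([
  [[7,-2,8,0,0,0,0],[8,-1,7,0,0,0,0],[8,0,6,0,0,0,0],[7,0,5,0,0,0,0]],
])

```text
clock: 10.0
eef_pos: [0.4527, -0.0849, 0.1192]
tool_rot: [0.638, 0.77, 0.003, 0.033]
ft_force: [4.3, -10.4, 5.1]
grip_width: 0.0002
```

The finger is drifting sideways off the knob, so I'll back off, re-centre it and straighten the tool.

jog_arm([
  [[-10,0,0,0,0,0,0],[-8,-11,0,0,0,0,0],[0,0,0,0,0,0,0]],
])

```text
clock: 10.3
eef_pos: [0.4449, -0.102, 0.1212]
tool_rot: [0.636, 0.771, 0.005, 0.033]
ft_force: [-0.3, -0.7, 0.4]
grip_width: -0.0001
```

Run:
```python
from h import *
s=camera('scene');d=camera('side');o=get_obs()
print(o['clock'],o['eef_pos'],vx(o['eef_pos']),o['ft_force'],R.from_quat(o['tool_rot']).as_matrix().round(3).tolist())
b=red(d,240,300,165,205);print('side',b,vx(unproj('side',b,.125)[0]))
save(cv2.resize(s[150:330,200:380],(600,600),interpolation=cv2.INTER_CUBIC),'a6')
a=red(s,235,300,190,310);print(a,'tri',(X:=tri([('scene',a,None),('side',b,None)])),vx(X))
```

```text
10.4 [ 0.44616177 -0.10191338  0.12135983] [-60.4  63.8] [ 0.22557953  0.99623907 -0.19682391] [[-0.189, 0.98, 0.058], [0.981, 0.191, -0.034], [-0.045, 0.051, -0.998]]
side [np.float64(277.5), np.float64(190.0)] [-29.7  66.2]Traceback (most recent call last):
  File "<stdin>", line 6, in <module>
  File "h.py", line 28, in red
    h=im.astype(int); m=(h[...,0]>110)&(h[...,0]>2.2*h[...,1])&(h[...,0]>2.2*h[...,2]); y,x=np.nonzero(m[y0:y1,x0:x1]); return [(x.min()+x.max())/2+x0,(y.min()+y.max())/2+y0]
                                                                                                                                 ~~~~~^^
    return umr_minimum(a, axis, None, out, keepdims, initial, where)
ValueError: zero-size array to reduction operation minimum which has no identity
```

View pics/a6.png

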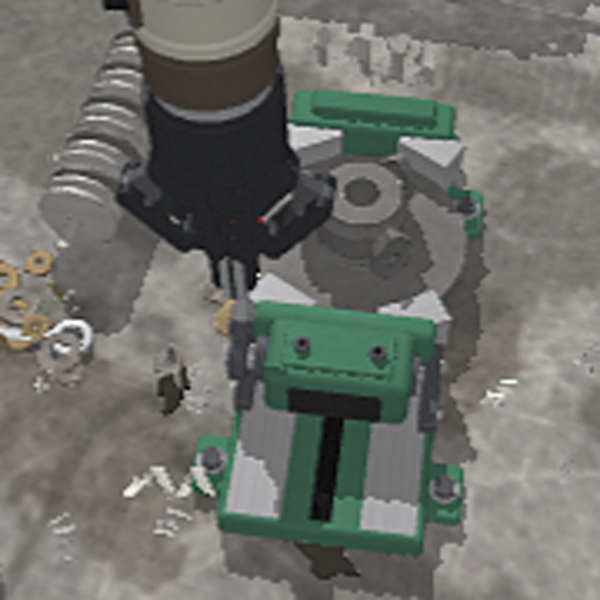

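jog_arm([
  [[2,-4,2,3,2.6,0,0],[8,0,2,0,0,0,0],[8,-1,2,0,0,0,0],[8,-2,2,0,0,0,0]],
])

```text
clock: 10.8
eef_pos: [0.437, -0.0814, 0.1138]
tool_rot: [0.638, 0.77, -0.003, 0.005]
ft_force: [5.8, -13.6, -3.6]
grip_width: 0.0001
```

jog_arm([
  [[8,0,1,0,0,0,0],[8,0,1,0,0,0,0],[8,0,0,0,0,0,0]],
])

```text
clock: 11.1
eef_pos: [0.4364, -0.0787, 0.1134]
tool_rot: [0.642, 0.765, -0.022, 0.028]
ft_force: [3.7, -28.3, -8.5]
grip_width: -0.0
```

Force rose to 28 N with the knob at about -11 mm, against -10 mm expected, so the lever is on its end stop. I'll back off, lift clear and check.

jog_arm([
  [[-12,0,0,0,0,0,0],[-14,0,0,0,0,0,0],[0,0,-30,0,0,0,0],[0,0,-35,0,0,0,0],[-30,0,-30,0,0,0,0]],
])

```text
clock: 11.6
eef_pos: [0.4384, -0.1242, 0.2089]
tool_rot: [0.641, 0.767, -0.023, 0.022]
ft_force: [0.5, 0.8, -0.5]
grip_width: 0.0004
```

jog_arm([
  [[-30,0,-20,-4,4,0,0],[-30,0,-20,0,0,0,0],[-25,0,0,0,0,0,0],[0,0,0,0,0,0,0]],
])

```text
clock: 12.0
eef_pos: [0.4558, -0.2103, 0.2573]
tool_rot: [0.639, 0.769, 0.031, 0.022]
ft_force: [0.2, -0.8, 0.6]
grip_width: -0.0002
```

Run:
```python
from h import *
s=camera('scene');d=camera('side');w=camera('wrist');o=get_obs()
print(o['clock'],o['eef_pos'],vx(o['eef_pos']),o['ft_force'])
save(np.hstack([cv2.resize(s[150:330,210:370],(350,394),interpolation=cv2.INTER_CUBIC),cv2.resize(w,(440,394))]),'a7')
for n,im,r in (('side',d,(240,300,165,205)),('wrist',w,(0,560,0,420)),('scene',s,(235,300,190,310))):
    try: b=red(im,*r);print(n,b,vx(unproj(n,b,.1217,o)[0]))
    except Exception as e: print(n,'none')
for e in masks_of('housing','wrist')[:1]:
    y,x=np.nonzero(e['pixels']);print(x.min(),x.max(),y.min(),y.max())
```

```text
12.15 [ 0.45491657 -0.20727856  0.2566145 ] [-165.6   74.2] [-0.55867006 -0.7534559  -1.30927838]
side [np.float64(278.5), np.float64(194.5)] [-8.5 66.8]
wrist none
scene [np.float64(278.0), np.float64(221.0)] [-20.6  55.7]
290 396 0 30
```

View pics/a7.png

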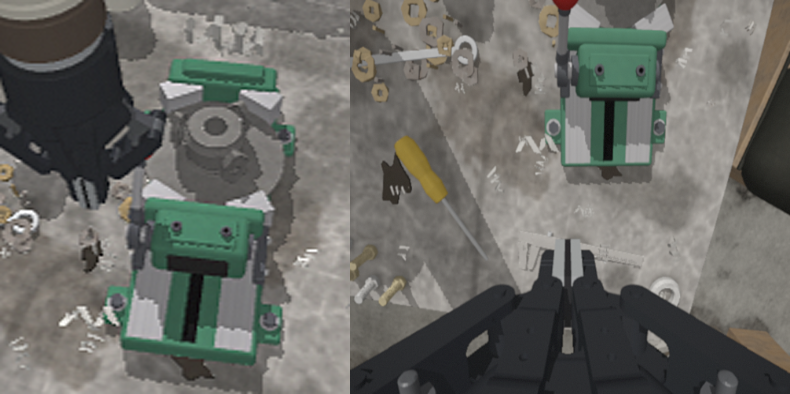

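jog_arm([
  [[40,15,0,0,-3,0,0],[40,15,0,0,0,0,0],[40,15,0,0,0,0,0],[40,15,0,0,0,0,0],[30,10,0,0,0,0,0]],
])

```text
clock: 12.7
eef_pos: [0.486, -0.001, 0.2521]
tool_rot: [0.64, 0.767, 0.013, 0.039]
ft_force: [0.9, -0.8, 0.3]
grip_width: 0.0001
```

Run:
```python
from h import *
w=camera('wrist');o=get_obs()
print(o['clock'],o['eef_pos'],o['ft_force']);save(w,'a8')
b=red(w,0,560,0,420);print(b,vx(unproj('wrist',b,.1217,o)[0]))
for e in masks_of('housing','wrist')[:1]:
    y,x=np.nonzero(e['pixels']);print(x.min(),x.max(),y.min(),y.max(),[vx(p) for p in unproj('wrist',[[x.min(),y[x==x.min()].mean()],[x.max(),y[x==x.max()].mean()],[x[y==y.min()].mean(),y.min()],[x[y==y.max()].mean(),y.max()]],.039,o)])
```

```text
12.75 [0.48632636 0.00295825 0.25185475] [-0.30683616  2.72036705 -0.25682278]
[np.float64(191.0), np.float64(245.5)] [-6.9 65.3]
192 341 68 216 [array([65.9, 72.4]), array([ 68.4, -75.7]), array([135.5,   2.9]), array([-11.1,  -0.5])]
```

View pics/a8.png

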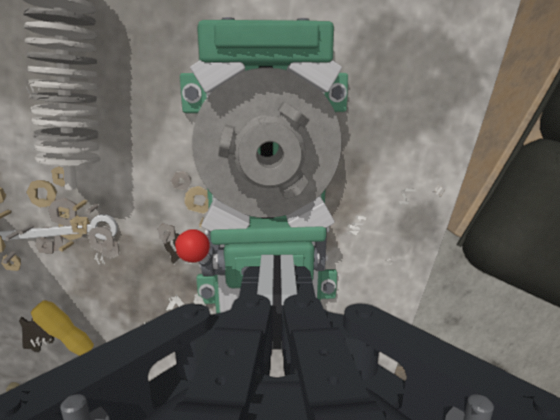

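```bash
python3 -c "
from workcell import job_done; print(job_done())"
```

```text
the job is handed in; nothing more can be done
None
```

The housing is home in the fixed vee jaw and the jaw is locked. I handed the job in at about 12.8 s on the robot's clock, out of 48 s. I swung the lever back to free the jaw, pushed the jaw up by its pad, then swung the lever forward to its end stop and lifted clear.

**What the last checks showed**
- **Jaw travel:** it moved about 60 mm by the tool and 65 mm by the cameras (60 mm specified). It did not move further when pushed with 24 N.
- **Lever:** pushed forward, it came up against its end stop at 28 N. Side and wrist cameras put the knob at -8.5 and -7 mm along the vice; I expected about -10 mm. The scene camera gave -21 mm, but the gripper partly hid the knob in that view.
- **Housing:** in the last wrist picture it is flat and centred, up against both vees with no gap visible.
- **Bystanders:** the yellow screwdriver and caliper show in the last pictures and I saw no sign that they moved. The grease pot is not in those pictures and I did not measure any of the three again. The arm never worked near the pot.

**What went wrong or disagreed**
- **Housing position:** it measures about 62 mm along the vice instead of 50 mm. I think my estimate of the vice's origin is about 1 cm off along the slide, but I did not check this.
- **High force:** at the end of the first lever swing the fingertips briefly pressed with about 50 N against the end stop. The 40 N limit is stated for the arm and gripper body.
- **Drift:** on the locking swing the finger slid sideways, so I backed off, re-centred it and finished the swing.

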